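Scrape the cap box cover clean and hold it at its balance point

ROBOT

A 6-joint arm with a two-finger parallel gripper is mounted at the origin on a cart in front of the work surface, level with it; the furniture and walls round the work are solid. World frame = base frame: x ahead of the robot, y to its left, z up, the work surface at z = 0. Lengths are in m, angles in rad, forces in N, time in s.
With the tool pointing down it reaches from about 0.3 to 0.875 m from the base axis. Payload 6.4 kg.
Tool frame: the origin (TCP) lies between the finger pads; the fingertips stand 22 mm ahead of it and the grasp point (between the pads) lies 3 mm ahead of it; z points along the fingers, y is the line along which they close (so a half turn about z gives the same grasp; the last joint's range is limited). The gripper opens to 85 mm and grips with 20 to 120 N. Pads are 22 mm wide; open, the fingers measure 114 mm over their backs; the gripper's body (76 mm by 85 mm) begins 54 mm behind the grasp point. The pads swing forward as they close: fully open they stand 13 mm farther back than shut.
Start: joints at [0.927, 0.181, 1.607, -0, 1.354, -0.206], TCP at [0.244, 0.521, 0.231] pointing down, gripper open.
Joint ranges: [-2.99, 2.99], [-0.89, 2.07], [0.3, 2.58], [-1.14, 4.28], [0, 2.63], [-3.12, 3.12]. Speed limits (rad/s): [2.57, 2.57, 3.01, 3.14, 3.14, 3.14].

INTERFACE

Orientations are given as a unit quaternion [w, x, y, z].
In Python, from bench import ctrl, imaging, workorder gives the robot as it stands.
- The arm moves only by the shell command python3 -m pendant 'ROWS' [OPENING]. ROWS is JSON, a list of rows, each a list of 4 numbers: the shift along the tool's x, y, z in cm, then the turn about the tool's z in degrees. In form: [[dx, dy, dz, roll], ...]. A call has 1 to 12 rows; each row is the pose to reach, as a shift and turn from the pose commanded when the call began, along the tool's axes at that moment; what a row does not reach only later rows make up. A row lasts 1/12 s, in which the tool goes at most 41.7 mm and 7.16 degrees, less where a joint would pass 70% of its speed; a pose out of reach is approached as far as the arm can. A call with a gripper value outside its range is refused whole. OPENING is the opening, from 0 (shut) to 1 (fully open), set as the call begins (- or left out, the last holds). The fingers move at their own pace and stop on an object; the grip force is fixed at half the most. Time passes only in rows, so rows that repeat a pose let the fingers close. It gives the time, the measured TCP pose, the force, the opening and the grip force at its end, in the units of the state.
- ctrl.get_obs(): the state, without advancing time (a new reading comes with each control period).
- imaging.camera(name): name is "scene" or "side" or "wrist"; returns the picture (420x560x3 uint8, red, green, blue); there is no depth.
- imaging.camera_info(name): a dict with "K" (3x3 intrinsics, pixels), "T" (4x4, takes a point from camera to world coordinates); the wrist camera has in their place "tool_from_camera" (4x4, takes a point from camera to tool coordinates, whose origin is the TCP and whose axes are the flange's). Camera axes: x right, y up, looking along -z (the intrinsics and any distortion apply to the point x, -y, -z); pixel columns grow to the right and rows downward; lengths in m; the calibration is good to about 2 mm. The wrist camera is an equidistant fisheye: a pixel r from the principal point sees the ray r / f radians off the axis. A picture is of the moment at which its call begins: read the wrist's pose just before it. camera_info takes no time and is no camera call.
- workorder.hand_in(): hands the job in; it is judged then, once.
The state is a dict: "time_s": time; "q": joint angles; "dq": joint speeds; "joint_efforts": joint torques, N m; "eef_pos": TCP position; "eef_rot": TCP orientation; "wrist_force": force on the tool from outside, world axes, zero at the start; "torque": the same for the moment, N m; "opening": opening from 0.0 (shut) to 1.0 (fully open); "grasp_force": force on a finger pad.
Only numpy, scipy, OpenCV 4.12 (cv2) and the standard library are available. Lean on these libraries where they do the work, as an engineer would, in place of code of your own. Each camera call takes 0.05 s, during which the arm holds its last target. There are 200 camera calls.

TASK

With the scraper, wipe the three amber chips off the closed cover of the steel cap box into the scrap trough on the box's right-hand side, without touching the chips with the fingers, then lay the scraper flat on the worktop and let go of it. Only then take the cover by its red bar and swing it up gently until it stands upright, at the point where it would fall neither shut nor open, never letting it tip over backwards. Finish still gripping the bar with the cover standing still there; leave the other things on the worktop alone.

Things in the scene. Friction and masses are not known exactly. Their poses are not given: they have to be found in the camera images.
- box: Fixed steel cap box, 128 x 160 mm. Origin on the worktop under the middle of its cover; x points from handle to hinge (away from the robot), y left, z up; yaw varies. Along its -y side runs the open scrap trough: inside y = -80 to -156 mm, x = -59 to +59 mm, floor 10 mm and walls 44 mm above the worktop. What is pushed off the cover over its edge at y = -80 mm drops into it.
- trough_floor (a point): Middle of the scrap trough's inner floor (10 mm above the worktop). Axes as the box.
- cover_hinge (a point): Middle of the cover's hinge axis, fixed on the box at 67 mm in its +x, 72 mm above the worktop; the axis runs along the box's y.
- cover (a joint): Cover angle: 0 closed and level, 1.57 upright, its weight right over the hinge: the balance point (within 0.02); stop at 2.2, leaning over backwards. The hinge turns freely, nothing stays it: below the balance point the cover falls shut, beyond it falls back. Cover 0.25 kg (hidden scale 0.7 to 1.4).
- cover_middle (a point): Middle of the cover plate's upper face when closed: plate 120 (x) x 160 (y) x 6 mm, plain aluminium, 75 mm above the worktop, its near edge 60 mm before the box's origin and its far edge 60 mm behind; hinge knuckles stand behind that, 2 mm higher.
- cover_handle (a point): Middle of the handle: a round red bar, 10 mm thick, along the box's y, clear for 100 mm between its two arms; 45 mm before the plate's near edge, 172 mm from the hinge, top level with the plate's face when closed. Fingers pass on both sides of it; the bar turns between the fingers, so the gripper may keep pointing down while the cover swings. Axes turn with the cover.
- chip_0_center (a point): Amber chip of hard sealing resin lying loose on the cover, about 19 x 13 x 11 mm, 12 g, within 30 mm of the plate's middle in x and 40 mm in y; point at its centre (5 mm above its underside).
- chip_1_center (a point): Amber chip of hard sealing resin lying loose on the cover, about 19 x 13 x 11 mm, 12 g, within 30 mm of the plate's middle in x and 40 mm in y; point at its centre (5 mm above its underside).
- chip_2_center (a point): Amber chip of hard sealing resin lying loose on the cover, about 19 x 13 x 11 mm, 12 g, within 30 mm of the plate's middle in x and 40 mm in y; point at its centre (5 mm above its underside).
- scraper_center (a point): Silicone scraper lying loose on the worktop, 241 mm long, 70 g (hidden scale 0.7 to 1.4): white handle along its -x (-120 to about +40 mm), 20 mm wide, 19 mm high; flat green blade along its +x (30 to 120 mm), 48 mm wide, 5 mm thick, flush with the underside. Point at mid-length, 9.5 mm above the underside, on the handle near the centre of mass; z up.
- scraper: The same scraper; origin at the middle of its length on its underside.
- label_roll: Bystander: roll of white labels, 66 mm across, 39 mm high; origin at the centre of its underside.
- counter: Bystander: hand tally counter, 44 x 51 x 30 mm; origin at the centre of its underside.
- funnel: Bystander: white funnel standing mouth down, 68 mm across, 72 mm high; origin at the centre of its underside.
- cap_a: Bystander: gold jar cap, 64 mm across, 10 mm high; origin at the centre of its underside.
- cap_b: Bystander: gold jar cap with a dark smear, 64 mm across, 11 mm high; origin at the centre of its underside.
- marker: Bystander: marker pen, 122 x 14 x 15 mm; origin at the centre of its underside.

How it is judged:
On the way, in this order (a step that is already met when the one before it is completed fails the run):
1. the chips are all in the trough, the scraper still in the gripper and the cover shut (y of chip_0_center in the frame of box between -0.158 and -0.08 m and x of chip_0_center in the frame of box between -0.06 and 0.06 m and z of each of chip_0_center, chip_1_center, chip_2_center in the frame of box below 0.045 m and y of chip_1_center in the frame of box between -0.158 and -0.08 m and x of chip_1_center in the frame of box between -0.06 and 0.06 m and y of chip_2_center in the frame of box between -0.158 and -0.08 m and x of chip_2_center in the frame of box between -0.06 and 0.06 m and contact force between the fingers and scraper above 0.5 N and value of joint cover below 0.1 rad), for 0.2 s.
2. the scraper lies flat on the worktop, let go (height (world z) of scraper_center between 0 and 0.02 m and angle between scraper_center's own z axis and vertical below 0.15 rad and contact force between the fingers and scraper below 0.05 N), for 0.2 s.
3. the cover is gripped and swung half-way up (value of joint cover above 0.7 rad and contact force between the fingers and cover above 0.5 N), for 0.05 s.
At the end, for the whole second after the job is handed in: The cover stands at its balance point (1.57 within 0.08 rad) and still (under 0.1 rad/s), gripped by the fingers (over 0.5 N); all three chips lie in the trough; the scraper lies flat on the worktop (tilt under 0.15 rad), not touched by the fingers (all of step 2 and value of joint cover between 1.49 and 1.65 rad and velocity of joint cover between -0.1 and 0.1 rad/s and contact force between the fingers and cover above 0.5 N and y of chip_0_center in the frame of box between -0.158 and -0.08 m and x of chip_0_center in the frame of box between -0.06 and 0.06 m and z of each of chip_0_center, chip_1_center, chip_2_center in the frame of box below 0.045 m and y of chip_1_center in the frame of box between -0.158 and -0.08 m and x of chip_1_center in the frame of box between -0.06 and 0.06 m and y of chip_2_center in the frame of box between -0.158 and -0.08 m and x of chip_2_center in the frame of box between -0.06 and 0.06 m); the arm keeps its last pose, push and grip.
It fails at once if a chip is pushed with the fingers (contact force between the fingers and chip_0 above 0.5 N or contact force between the fingers and chip_1 above 0.5 N or contact force between the fingers and chip_2 above 0.5 N).
It fails at once if the cover is opened while a chip is not yet in the trough (value of joint cover above 0.15 rad and not ((y of chip_0_center in the frame of box between -0.158 and -0.08 m and x of chip_0_center in the frame of box between -0.06 and 0.06 m and z of chip_0_center in the frame of box below 0.045 m) and (y of chip_1_center in the frame of box between -0.158 and -0.08 m and x of chip_1_center in the frame of box between -0.06 and 0.06 m and z of chip_1_center in the frame of box below 0.045 m) and (y of chip_2_center in the frame of box between -0.158 and -0.08 m and x of chip_2_center in the frame of box between -0.06 and 0.06 m and z of chip_2_center in the frame of box below 0.045 m))).
It fails at once if the cover tips over backwards (value of joint cover above 1.85 rad).
It fails at once if the cover is flung or falls (velocity of joint cover above 3 rad/s or velocity of joint cover below -3 rad/s).
It fails at once if a bystander is moved over 30 mm (distance of any of label_roll, counter, funnel, cap_a, cap_b, marker from where it was at the start of the episode above 0.03 m).
It also fails if it takes over 69 s, if anything falls off the work surface, if the arm or the gripper's body presses on something with over 40 N, if the wrist force passes 120 N, or if a joint passes its speed limit or range.

## Working session

There is one attempt and no reset: what is moved stays moved. The work goes in short steps, Python scripts to look and compute and a shell command to move; the robot and the scene stay as the last step left them, time stands still between calls to the robot, and variables do not carry over. Pictures are saved under pics/ and viewed, at most 10 in all, crops included, and the job is handed in when it is done.

```bash
mkdir -p pics; ls; python3 - <<'E'
from bench import ctrl, imaging
import cv2, numpy as np
o=ctrl.get_obs(); print(o)
for n in ("scene","side","wrist"):
    im=imaging.camera(n); np.save(f"pics/{n}0.npy",im); cv2.imwrite(f"pics/{n}0.png",im[:,:,::-1])
    print(n,{k:np.round(v,4).tolist() if not isinstance(v,str) else v for k,v in imaging.camera_info(n).items()})
E
```

```text
pics
{'time_s': 0.0, 'q': array([ 9.26717434e-01,  1.81533451e-01,  1.60803499e+00, -4.02631321e-06,
        1.35382368e+00, -2.06306905e-01]), 'dq': array([ 1.24560962e-03,  2.60172535e-03,  4.41756090e-04,  3.72971148e-05,
       -1.86551116e-04, -9.61400376e-04]), 'joint_efforts': array([-1.61327494e-03, -4.44878304e+01, -3.51324928e+01, -6.11023552e-04,
        9.18926817e-03, -3.69052501e-06]), 'eef_pos': array([0.24339201, 0.52031248, 0.2296754 ]), 'eef_rot': array([-3.69346822e-04,  2.17141819e-01,  9.76139652e-01, -8.20432251e-04]), 'wrist_force': array([-0.85783176, -0.40709817, -0.13607597]), 'torque': array([-0.017616  , -0.01670785,  0.02176584]), 'grasp_force': 0.0, 'opening': 1.0000821683114323}
scene {'K': [[443.1108, 0.0, 285.9139], [0.0, 443.1108, 201.7886], [0.0, 0.0, 1.0]], 'T': [[0.9065, 0.2638, -0.3296, 0.0735], [-0.4218, 0.5991, -0.6806, -0.7366], [0.0179, 0.7559, 0.6544, 0.9128], [0.0, 0.0, 0.0, 1.0]]}
side {'K': [[419.8647, 0.0, 282.7116], [0.0, 419.8647, 213.0428], [0.0, 0.0, 1.0]], 'T': [[-0.9999, -0.0123, -0.0117, 0.4847], [-0.006, -0.3879, 0.9217, 1.3252], [-0.0159, 0.9216, 0.3878, 0.5983], [0.0, 0.0, 0.0, 1.0]]}
wrist {'K': [[325.1923, 0.0, 275.1555], [0.0, 325.1923, 209.1717], [0.0, 0.0, 1.0]], 'tool_from_camera': [[-0.0002, 0.9648, 0.2628, 0.0663], [1.0, 0.0007, -0.0016, 0.0004], [-0.0017, 0.2628, -0.9648, -0.1438], [0.0, 0.0, 0.0, 1.0]]}
```

View pics/scene0.png

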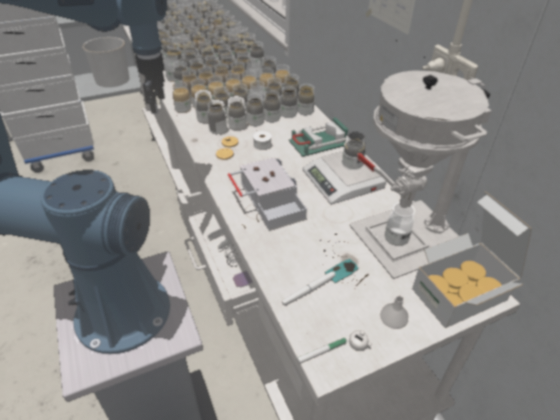

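View pics/side0.png

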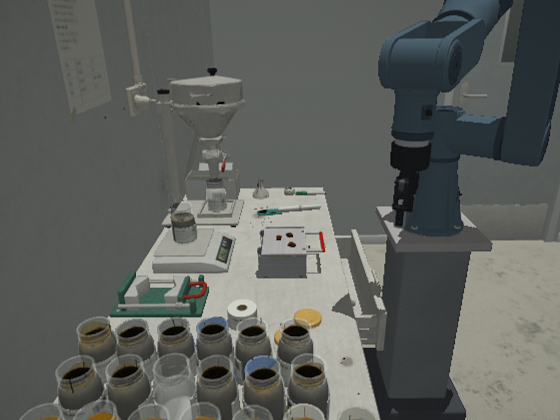

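The scene view shows the box cover around (265,178) with its red bar at (236,183) and the trough at about (280,210). The scraper runs from its handle end at (285,300) to the blade tip at (355,262). The side view shows the chips at about (278–292, 234–244).

```bash
cat > h.py <<'E'
import numpy as np, cv2
from scipy.spatial.transform import Rotation as R
from bench import ctrl, imaging
def pose():
    o=ctrl.get_obs(); T=np.eye(4); w=o["eef_rot"]
    T[:3,:3]=R.from_quat(np.r_[w[1:],w[0]]).as_matrix(); T[:3,3]=o["eef_pos"]; return T
def cam(n,T=None):
    i=imaging.camera_info(n); K=np.array(i["K"])
    return K,(np.array(i["T"]) if n!="wrist" else (pose() if T is None else T)@np.array(i["tool_from_camera"])),n=="wrist"
def cast(c,px,z):
    K,T,fe=c; px=np.atleast_2d(px).astype(float)
    u=(px-K[:2,2])/K[0,0]
    if fe:
        t=np.linalg.norm(u,axis=1); d=np.c_[u*(np.sin(t)/np.maximum(t,1e-9))[:,None],np.cos(t)]
    else: d=np.c_[u,np.ones(len(u))]
    d=(d*[1,-1,-1])@T[:3,:3].T; s=(z-T[2,3])/d[:,2]
    return T[:3,3]+d*s[:,None]
def proj(c,P):
    K,T,fe=c; p=(np.atleast_2d(P)-T[:3,3])@T[:3,:3]; p=p*[1,-1,-1]
    if fe:
        r=np.linalg.norm(p[:,:2],axis=1); a=np.arctan2(r,p[:,2]); u=p[:,:2]*(a/np.maximum(r,1e-9))[:,None]
    else: u=p[:,:2]/p[:,2:]
    return u*K[0,0]+K[:2,2]
def wshot(name):
    T=pose(); im=imaging.camera("wrist"); np.save(f"pics/{name}.npy",im); np.save(f"pics/{name}_T.npy",T)
    cv2.imwrite(f"pics/{name}.png",im[:,:,::-1]); return im,cam("wrist",T)
E
python3 - <<'E'
from h import *
np.set_printoptions(precision=4,suppress=True)
im=np.load("pics/scene0.npy"); c=cam("scene")
print("scr handle end, blade end",cast(c,[(285,300),(355,262)],0.01))
def blobs(im,m,c,z,n):
    k,l,s,ct=cv2.connectedComponentsWithStats(m)
    for i in range(1,k):
        if s[i,4]>8: print(n,s[i],ct[i],cast(c,[ct[i]],z))
hsv=cv2.cvtColor(im,cv2.COLOR_RGB2HSV)
for nm,z in (("scene",.07),("side",.07)):
    im=np.load(f"pics/{nm}0.npy"); hsv=cv2.cvtColor(im,cv2.COLOR_RGB2HSV); c=cam(nm)
    red=cv2.bitwise_or(cv2.inRange(hsv,(0,150,90),(6,255,255)),cv2.inRange(hsv,(172,150,90),(180,255,255)))
    blobs(im,red,c,z,nm+"red")
    gr=cv2.inRange(hsv,(70,100,40),(95,255,255)); blobs(im,gr,c,0.003,nm+"green")
print(pose())
E
```

```text
scr handle end, blade end [[ 0.3692 -0.134   0.01  ]
 [ 0.5942 -0.0982  0.01  ]]
sidered [222 162   3   6   9] [223.     164.7778] [[ 0.7728 -0.499   0.07  ]]
sidered [319 232   6  20  50] [321.7 241.3] [[0.3907 0.2762 0.07  ]]
sidered [183 282  24  17 123] [197.0163 289.9837] [[0.6928 0.5145 0.07  ]]
sidegreen [297 192  10   2  20] [301.5 192.5] [[ 0.4264 -0.3058  0.003 ]]
sidegreen [258 209  24   6  77] [269.5714 212.1299] [[ 0.5511 -0.0998  0.003 ]]
sidegreen [118 273  18  30  84] [124.7143 291.4405] [[0.9041 0.4149 0.003 ]]
sidegreen [182 277   9  26  77] [185.961 289.026] [[0.7487 0.4067 0.003 ]]
sidegreen [199 278   5   3  13] [200.7692 279.1538] [[0.7193 0.3596 0.003 ]]
sidegreen [151 288  20   3  23] [161.4783 288.1739] [[0.8133 0.4015 0.003 ]]
sidegreen [178 297   3   4   9] [179.3333 298.4444] [[0.756  0.4487 0.003 ]]
sidegreen [140 299   6   4   9] [141.7778 301.1111] [[0.8464 0.4585 0.003 ]]
sidegreen [147 301   8   2  10] [150.5 301.8] [[0.8239 0.4618 0.003 ]]
sidegreen [110 302  92  15 328] [156.8384 313.561 ] [[0.7947 0.5097 0.003 ]]
sidegreen [112 304   6   9  13] [114.8462 308.1538] [[0.9025 0.4867 0.003 ]]
sidegreen [140 309  10   3  12] [144.75   309.3333] [[0.8285 0.4926 0.003 ]]
[[-0.9057  0.4239 -0.0008  0.2435]
 [ 0.4239  0.9057 -0.0011  0.5204]
 [ 0.0003 -0.0013 -1.      0.2299]
 [ 0.      0.      0.      1.    ]]
```

View pics/wrist0.png

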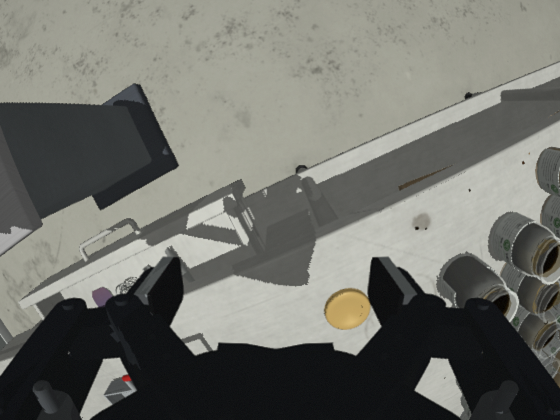

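The wrist view faces the robot's side of the bench. I'll move so the wrist camera sees both the box and the scraper.

```bash
python3 -m pendant '[[-52,-24,-7,-25],[-52,-24,-7,-25],[-52,-24,-7,-25],[-52,-24,-7,-25],[-52,-24,-7,-25],[-52,-24,-7,-25],[-52,-24,-7,-25],[-52,-24,-7,-25],[-52,-24,-7,-25],[-52,-24,-7,-25],[-52,-24,-7,-25],[-52,-24,-7,-25]]'; python3 -m pendant '[[0,0,0,0],[0,0,0,0],[0,0,0,0]]'
python3 - <<'E'
from h import *
im,c=wshot("w1"); print(pose())
E
```

```text
time_s: 1.15
eef_pos: [0.5577, 0.1477, 0.29]
eef_rot: [-0.0, 0.001, 1.0, 0.0]
wrist_force: [0.2, 1.1, -0.3]
opening: 0.999
grasp_force: 0.0
time_s: 1.4
eef_pos: [0.5564, 0.1496, 0.2893]
eef_rot: [-0.001, 0.001, 1.0, 0.0]
wrist_force: [-0.5, -0.0, -0.5]
opening: 1.0
grasp_force: 0.0
[[-9.99998592e-01  9.45685225e-04 -1.38655873e-03  5.56061811e-01]
 [ 9.45221775e-04  9.99999497e-01  3.34862582e-04  1.50268643e-01]
 [ 1.38687471e-03  3.33551504e-04 -9.99998983e-01  2.89371051e-01]
 [ 0.00000000e+00  0.00000000e+00  0.00000000e+00  1.00000000e+00]]
```

View pics/w1.png

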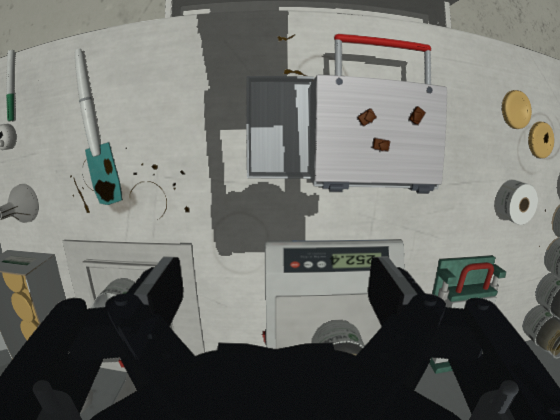

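The wrist view shows everything needed. The red bar runs from (338,38) to (430,47), and the cover's corners are about (317,78), (441,87), (444,186) and (316,184). The chips are at (367,117), (416,116) and (381,145). The scraper runs from (80,50) to (109,204), with the trough at (282,130).

```bash
cat > m1.py <<'E'
from h import *
np.set_printoptions(precision=4,suppress=True)
im=np.load("pics/w1.npy"); c=cam("wrist",np.load("pics/w1_T.npy")); hsv=cv2.cvtColor(im,cv2.COLOR_RGB2HSV)
yx=lambda m:np.argwhere(m>0)[:,::-1]
red=cv2.bitwise_or(cv2.inRange(hsv,(0,150,80),(6,255,255)),cv2.inRange(hsv,(172,150,80),(180,255,255)))
red[80:]=0
k,l,s,_=cv2.connectedComponentsWithStats(red); i=1+s[1:,4].argmax()
P=cast(c,yx(l==i),.070)[:,:2]; r=cv2.minAreaRect(P.astype(np.float32)); print("bar",r)
u=np.linalg.svd(P-P.mean(0))[2][0] if 0 else np.linalg.svd(P-P.mean(0),full_matrices=False)[2][0]; u*=np.sign(u[1])
bc=np.array(r[0]); bx=np.array([u[1],-u[0]]); by=u; yaw=np.arctan2(bx[1],bx[0])
box=bc+.105*bx; print("bar len",np.ptp((P-bc)@u),"yaw",np.degrees(yaw),"box from bar",box)
corn=cast(c,[(317,78),(441,87),(444,186),(316,184)],.075)[:,:2]
print("corners in box",(corn-box)@np.c_[bx,by]); 
br=cv2.inRange(hsv,(0,90,30),(14,255,190)); br[:95]=0; br[165:]=0; br[:,:330]=0; br[:,435:]=0
k,l,s,ct=cv2.connectedComponentsWithStats(br)
for i in range(1,k):
    if s[i,4]>40: q=cast(c,yx(l==i),.082)[:,:2]; print("chip",s[i,4],(q.mean(0)-box)@np.c_[bx,by],"range",((q-box)@np.c_[bx,by]).min(0),((q-box)@np.c_[bx,by]).max(0))
# scraper
g=cv2.inRange(hsv,(75,90,40),(100,255,255)); g[:,:70]=0; g[:,140:]=0; g[:130]=0;g[230:]=0
G=cast(c,cv2.convexHull(yx(g))[:,0],.005)[:,:2]; rg=cv2.minAreaRect(G.astype(np.float32)); print("blade",rg)
e=cast(c,[(80.5,50)],.012)[0,:2]; d=np.array(rg[0])-e; print("handle end",e,"len to blade centre (.195)",np.linalg.norm(d),"yaw",np.degrees(np.arctan2(d[1],d[0])))
d/=np.linalg.norm(d); print("scraper centre",np.array(rg[0])-.075*d, e+.12*d)
E
python3 m1.py
```

```text
bar ((0.3905923366546631, 0.27661266922950745), (0.11779288202524185, 0.0087590916082263), 89.7765884399414)
bar len 0.11778279434977862 yaw -0.44053377154010664 box from bar [0.4956 0.2758]
corners in box [[-0.0549 -0.0799]
 [-0.0577  0.071 ]
 [ 0.0626  0.0835]
 [ 0.0636 -0.0788]]
chip 151 [-0.02   0.036] range [-0.0297  0.0271] [-0.0108  0.0449]
chip 174 [-0.0139 -0.0252] range [-0.0228 -0.035 ] [-0.0056 -0.0154]
chip 158 [ 0.0159 -0.0074] range [ 0.01   -0.0167] [0.0223 0.0024]
blade ((0.5540012717247009, -0.10165160894393921), (0.0878901332616806, 0.04682537168264389), 10.27883529663086)
handle end [ 0.3651 -0.131 ] len to blade centre (.195) 0.19115253019337305 yaw 8.825299645557076
scraper centre [ 0.4799 -0.1132] [ 0.4837 -0.1126]
```

```bash
python3 -m pendant '[[2,-4,0,-3],[4,-10,3,-6],[6,-16,7,-9.5],[8.4,-22,11,-9.5],[8.4,-26.5,14,-9.5],[8.4,-26.5,17,-9.5],[8.4,-26.5,19,-9.5],[8.4,-26.5,19,-9.5],[8.4,-26.5,19,-9.5],[8.4,-26.5,19,-9.5]]' 0.6
python3 - <<'E'
from h import *
np.set_printoptions(precision=4,suppress=True)
im,c=wshot("w2"); print(pose())
e=R.from_euler('z',9.5,degrees=True).as_matrix()
print(proj(c,np.array([.481,-.113,.01])+np.array([[-.12,0,0],[.12,0,0],[-.01,.01,.009],[-.01,-.01,.009]])@e.T))
E
```

```text
time_s: 2.28
eef_pos: [0.4692, -0.1144, 0.0963]
eef_rot: [-0.003, -0.082, 0.997, 0.002]
wrist_force: [-0.6, 0.7, 0.0]
opening: 0.599
grasp_force: 0.0
[[-0.9866 -0.1633 -0.0037  0.4708]
 [-0.1633  0.9866  0.0022 -0.114 ]
 [ 0.0033  0.0028 -1.      0.0984]
 [ 0.      0.      0.      1.    ]]
[[272.7387  64.5429]
 [273.9434 354.4039]
 [287.2795 219.9698]
 [259.193  220.0757]]
```

View pics/w2.png

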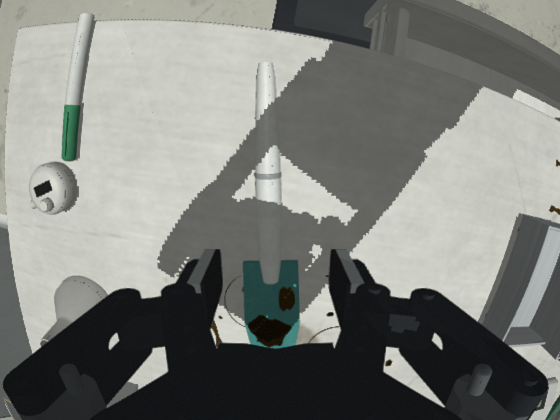

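The scraper handle lies centred between the fingers: its end is at (265,62) and the blade at (272,305). It's turned about 1.5° more than I estimated. I'll go down and grip it.

```bash
python3 -m pendant '[[0,-0.3,2,-1.5],[0,-0.3,4,-1.5],[0,-0.3,6,-1.5],[0,-0.3,7.4,-1.5],[0,-0.3,7.4,-1.5],[0,-0.3,7.4,-1.5]]'; python3 -m pendant '[[0,0,0,0],[0,0,0,0],[0,0,0,0],[0,0,0,0],[0,0,0,0],[0,0,0,0],[0,0,0,0],[0,0,0,0]]' 0
```

```text
time_s: 2.83
eef_pos: [0.4738, -0.1169, 0.0269]
eef_rot: [0.0, -0.096, 0.995, -0.0]
wrist_force: [0.0, -0.5, 0.3]
opening: 0.601
grasp_force: 0.0
time_s: 3.5
eef_pos: [0.4729, -0.1183, 0.026]
eef_rot: [-0.0, -0.095, 0.995, 0.0]
wrist_force: [-0.0, -0.7, 0.0]
opening: -0.0
grasp_force: 0.0
```

```bash
python3 - <<'E'
from h import *
im,c=wshot("w3"); print(pose()); print(proj(c,pose()[:3,3]+[0,0,-.018]))
E
```

```text
[[-9.81937981e-01 -1.89203043e-01 -1.01863359e-04  4.72926841e-01]
 [-1.89203051e-01  9.81937981e-01  8.03587355e-05 -1.18276151e-01]
 [ 8.48193842e-05  9.81801529e-05 -9.99999992e-01  2.59161626e-02]
 [ 0.00000000e+00  0.00000000e+00  0.00000000e+00  1.00000000e+00]]
[[274.39832427 248.43311748]]
```

View pics/w3.png

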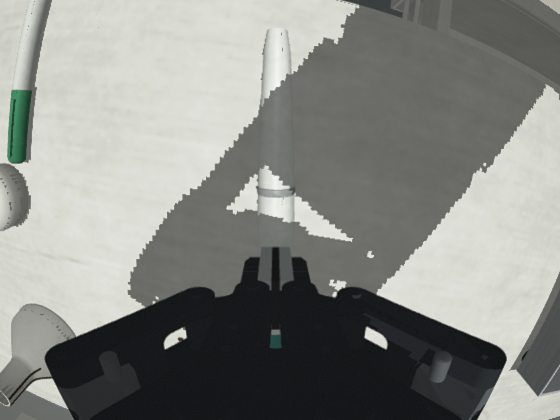

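The gripper has closed without holding anything, and the handle still runs under the fingertips at (276,250). I'll work out where the scraper is now compared with before.

```bash
python3 - <<'E'
from h import *
np.set_printoptions(precision=4,suppress=True)
c2=cam("wrist",np.load("pics/w2_T.npy")); c3=cam("wrist",np.load("pics/w3_T.npy"))
print("w2 end,ring,blade-start",cast(c2,[(265,62),(267,176),(272,262)],.01)[:,:2])
print("w3 end,ring,tip,green",cast(c3,[(276,29),(276,192),(276,248),(275,331),(275,345)],.01)[:,:2])
im=np.load("pics/w3.npy"); cv2.imwrite("pics/c3.png",cv2.resize(im[160:360,200:350],None,fx=4,fy=3,interpolation=cv2.INTER_CUBIC)[:,:,::-1])
i=imaging.camera("side"); j=imaging.camera("scene"); np.save("pics/side3.npy",i)
print(ctrl.get_obs()["opening"],ctrl.get_obs()["grasp_force"])
E
```

```text
w2 end,ring,blade-start [[ 0.3617 -0.1385]
 [ 0.4421 -0.1239]
 [ 0.5076 -0.1097]]
w3 end,ring,tip,green [[ 0.3616 -0.1389]
 [ 0.442  -0.1234]
 [ 0.4717 -0.1176]
 [ 0.5252 -0.1079]
 [ 0.536  -0.1058]]
-0.00014400537417016908 0.0
```

View pics/c3.png

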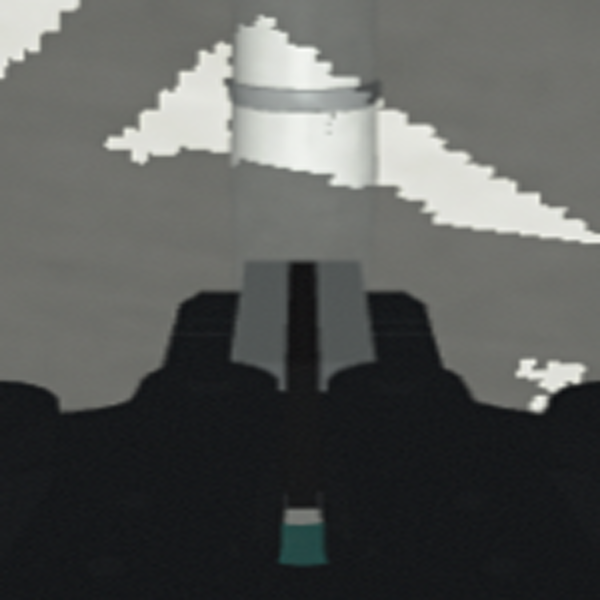

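The scraper hasn't moved, so the pads closed above the handle. I'll reopen, go 10 mm lower and close again, watching the force.

```bash
python3 - <<'E'
from h import *
c3=cam("wrist",np.load("pics/w3_T.npy")); T=np.load("pics/w3_T.npy")
for d in (0,5,10,15,22): print(d,proj(c3,(T@[.011,0,d/1000,1])[:3]))
E
python3 -m pendant '[[0,0,-0.5,0],[0,0,-0.5,0],[0,0,-0.5,0],[0,0,-0.5,0],[0,0,0,0],[0,0,0.5,0],[0,0,1.0,0],[0,0,1.0,0]]' 0.5
```

```text
0 [[274.28351956 241.31331643]]
5 [[274.29683015 237.64807061]]
10 [[274.30943517 234.19323947]]
15 [[274.32138627 230.93192622]]
22 [[274.33710797 226.66252133]]
time_s: 4.32
eef_pos: [0.472, -0.1177, 0.0145]
eef_rot: [-0.001, -0.095, 0.995, 0.001]
wrist_force: [0.2, 0.9, -0.4]
opening: 0.498
grasp_force: 0.0
```

```bash
python3 -m pendant '[[0,0,0,0],[0,0,0,0],[0,0,0,0],[0,0,0,0]]' 0.3;python3 -m pendant '[[0,0,0,0],[0,0,0,0],[0,0,0,0],[0,0,0,0]]' 0.2; python3 - <<'E'
from h import *
im,c=wshot("w4")
E
```

```text
time_s: 4.65
eef_pos: [0.4732, -0.1183, 0.0161]
eef_rot: [0.0, -0.095, 0.995, -0.0]
wrist_force: [0.2, -0.1, 0.4]
opening: 0.301
grasp_force: 0.0
time_s: 4.98
eef_pos: [0.4731, -0.1183, 0.0161]
eef_rot: [0.0, -0.095, 0.995, -0.0]
wrist_force: [0.6, 0.3, -0.2]
opening: 0.2
grasp_force: 0.0
```

View pics/w4.png

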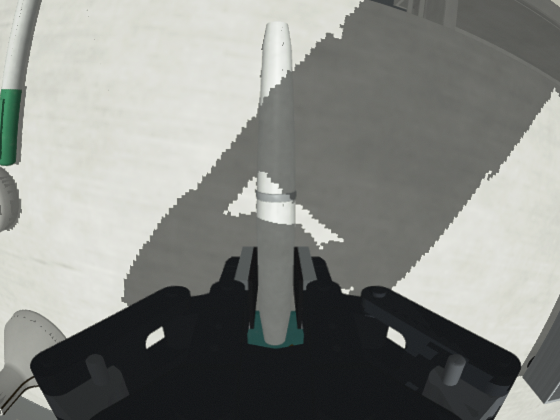

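The pads now straddle the handle, at columns 257–295. I'll close on it.

```bash
python3 -m pendant '[[0,0,0,0],[0,0,0,0],[0,0,0,0],[0,0,0,0],[0,0,0,0],[0,0,0,0]]' 0
```

```text
time_s: 5.53
eef_pos: [0.4743, -0.1189, 0.0175]
eef_rot: [0.001, -0.095, 0.995, -0.001]
wrist_force: [-1.3, 0.7, 11.5]
opening: 0.005
grasp_force: 5.7
```

```bash
python3 -m pendant '[[0,0,-0.8,0],[0,0,-0.8,0],[0,0,-0.8,0],[0,0,-0.8,0],[0,0,0,0],[0,0,0.2,0],[0,0,0.4,0],[0,0,0.4,0],[0,0,0.4,0]]' 0.4;  python3 -m pendant '[[0,0,0.3,0],[0,0,0.3,0],[0,0,0.3,0]]'; python3 -m pendant '[[0,0,0.3,0],[0,0,0.3,0],[0,0,0.3,0]]'
```

```text
time_s: 6.28
eef_pos: [0.4726, -0.1181, 0.0115]
eef_rot: [-0.0, -0.095, 0.995, 0.0]
wrist_force: [0.0, -0.6, -0.2]
opening: 0.401
grasp_force: 0.0
time_s: 6.53
eef_pos: [0.4729, -0.1182, 0.0088]
eef_rot: [-0.0, -0.095, 0.995, 0.0]
wrist_force: [-0.0, -0.0, -0.7]
opening: 0.402
grasp_force: 0.0
time_s: 6.78
eef_pos: [0.4728, -0.1182, 0.0058]
eef_rot: [-0.0, -0.095, 0.995, 0.0]
wrist_force: [-0.1, -0.3, 0.6]
opening: 0.404
grasp_force: 0.0
```

The TCP is at 6 mm and there's still no contact, so the tips sit higher than specified at this opening. I'll close in stages here.

```bash
python3 -m pendant '[[0,0,0,0],[0,0,0,0],[0,0,0,0],[0,0,0,0]]' 0.25; python3 -m pendant '[[0,0,0,0],[0,0,0,0],[0,0,0,0],[0,0,0,0],[0,0,0,0]]' 0.18
```

```text
time_s: 7.12
eef_pos: [0.473, -0.1183, 0.006]
eef_rot: [0.0, -0.095, 0.995, -0.0]
wrist_force: [1.0, -0.3, -0.6]
opening: 0.248
grasp_force: 0.0
time_s: 7.53
eef_pos: [0.4731, -0.1183, 0.0061]
eef_rot: [0.0, -0.095, 0.995, -0.0]
wrist_force: [-1.4, -1.2, 3.1]
opening: 0.189
grasp_force: 40.2
```

```bash
python3 -m pendant '[[0,0,0,0],[0,0,0,0],[0,0,0,0],[0,0,0.3,0],[0,0,0.5,0],[0,0,0.5,0],[0,0,0.5,0]]' 0.4; python3 -m pendant '[[0,0,0,0],[0,0,0,0],[0,0,0,0],[0,0,0,0],[0,0,0,0],[0,0,0,0]]' 0.1
```

```text
time_s: 8.12
eef_pos: [0.4727, -0.1181, 0.0006]
eef_rot: [-0.0, -0.095, 0.995, 0.0]
wrist_force: [0.0, 0.5, 0.2]
opening: 0.398
grasp_force: 0.0
time_s: 8.62
eef_pos: [0.4731, -0.1183, 0.0011]
eef_rot: [0.0, -0.095, 0.995, -0.0]
wrist_force: [-0.6, 0.8, 2.2]
opening: 0.186
grasp_force: 58.6
```

The grip is firm at 58 N with a 16 mm opening. I'll lift the scraper, then carry it over to the left of the cover.

```bash
python3 -m pendant '[[0,0,-1,0],[0,0,-3,0],[0,0,-6,0],[0,0,-9,0],[0,0,-12,0],[0,0,-15,0],[0,0,-15,0],[0,0,-15,0]]'; python3 -m pendant '[[-0.3,3,0,1],[-0.6,7,0,2],[-0.9,11,0,3],[-1.2,15,0,5],[-1.5,19,0,7],[-1.8,23,0,9],[-2.1,27,0,11],[-2.4,31,0,11],[-2.7,35,0,11],[-3,39,0,11],[-3.2,43,0,11],[-3.2,46,0,11]]' 
python3 - <<'E'
from h import *
im,c=wshot("w5"); print(pose().round(4))
g=cv2.inRange(cv2.cvtColor(im,cv2.COLOR_RGB2HSV),(75,90,30),(100,255,255))
k,l,s,ct=cv2.connectedComponentsWithStats(g)
for i in range(1,k):
    if s[i,4]>40: print(s[i],ct[i])
T=pose(); print("tool offsets of pred blade root corners",proj(c,[(T@[-.036,y,.001,1])[:3] for y in (-.024,.024)]))
E
```

```text
time_s: 9.28
eef_pos: [0.4743, -0.1188, 0.1533]
eef_rot: [0.002, -0.095, 0.995, -0.001]
wrist_force: [-0.0, 0.0, -1.2]
opening: 0.186
grasp_force: 58.8
time_s: 10.28
eef_pos: [0.4153, 0.3418, 0.1492]
eef_rot: [-0.001, 0.0, 1.0, -0.0]
wrist_force: [0.1, 0.4, -0.6]
opening: 0.183
grasp_force: 58.9
[[-1.     -0.0016 -0.0029  0.4142]
 [-0.0016  1.      0.0022  0.3456]
 [ 0.0029  0.0022 -1.      0.1494]
 [ 0.      0.      0.      1.    ]]
[249 326  12  20 177] [254.24858757 336.72881356]
[290 326  13  21 183] [295.86885246 336.79781421]
tool offsets of pred blade root corners [[236.43247276 320.32720248]
 [326.10533905 319.87016136]]
```

```bash
python3 -m pendant '[[0,1.5,1,0],[0,1.5,3,0],[0,1.5,5,0],[0,1.5,6,0],[0,1.5,6,0],[0,1.5,6,0],[0,1.5,6,0]]' 
python3 - <<'E'
from h import *
T=pose(); print(T.round(4))
im=imaging.camera("side"); np.save("pics/s6.npy",im); a=im[200:290,230:370]
cv2.imwrite("pics/s6.png",cv2.resize(a,None,fx=5,fy=5,interpolation=cv2.INTER_CUBIC)[:,:,::-1])
c=cam("side"); g=cv2.inRange(cv2.cvtColor(im,cv2.COLOR_RGB2HSV),(75,90,30),(100,255,255)); g[:,:230]=0;g[:,370:]=0; g[:200]=0
p=np.argwhere(g>0)[:,::-1]; print(len(p),p.min(0),p.max(0))
print("pred blade corners (x root/tip, y +/-)",proj(c,[(T@[x,y,.001,1])[:3] for x in(-.036,-.127) for y in(.024,-.024)]))
E
```

```text
time_s: 10.92
eef_pos: [0.4178, 0.3544, 0.0915]
eef_rot: [0.0, 0.001, 1.0, 0.0]
wrist_force: [0.6, 0.1, -0.5]
opening: 0.19
grasp_force: 59.0
[[-1.000e+00  2.000e-03  5.000e-04  4.178e-01]
 [ 2.000e-03  1.000e+00  3.000e-04  3.544e-01]
 [-5.000e-04  3.000e-04 -1.000e+00  9.150e-02]
 [ 0.000e+00  0.000e+00  0.000e+00  1.000e+00]]
189 [266 243] [299 251]
pred blade corners (x root/tip, y +/-) [[300.22035152 252.41493981]
 [299.66971293 243.8337955 ]
 [264.5117798  252.76594886]
 [265.37913634 244.18022999]]
```

View pics/s6.png

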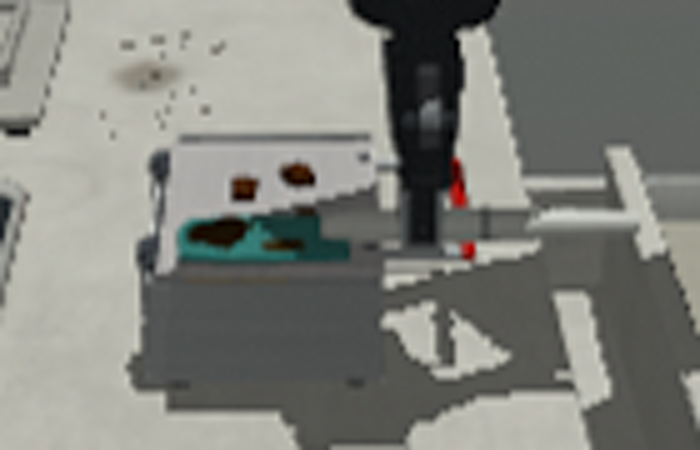

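The side view shows the blade level just above the cover, at about (200–350, 215–260) in the crop, on the near (left) side of the chips at (243,187) and (297,175). The prediction matches within 1 px. I'll lower it and start the sweep.

```bash
python3 -m pendant '[[0,0,0.6,0],[0,0,1.1,0],[0,0,1.25,0],[0,0,1.25,0]]'; python3 -m pendant '[[0,-0.6,0,0],[0,-1.2,0,0],[0,-1.8,0,0],[0,-2.4,0,0],[0,-3,0,0],[0,-3.6,0,0],[0,-4.2,0,0],[0,-4.8,0,0],[0,-5.4,0,0],[0,-6,0,0],[0,-6.6,0,0],[0,-7.2,0,0]]'
python3 - <<'E'
from h import *
T=pose();print(T[:3,3].round(4))
c=cam("side");im=imaging.camera("side"); np.save("pics/s7.npy",im); h=cv2.cvtColor(im,cv2.COLOR_RGB2HSV)
br=cv2.inRange(h,(0,90,30),(14,255,190)); br[:225]=0; br[260:]=0; br[:,:262]=0; br[:,312:]=0
k,l,s,ct=cv2.connectedComponentsWithStats(br)
for i in range(1,k):
    if s[i,4]>3: print(s[i],ct[i],cast(c,[ct[i]],.08)[0,:2]-[.4955,.276])
E
```

```text
time_s: 11.3
eef_pos: [0.4169, 0.3542, 0.0779]
eef_rot: [-0.001, 0.001, 1.0, -0.0]
wrist_force: [0.1, -0.8, -0.2]
opening: 0.182
grasp_force: 59.0
time_s: 12.3
eef_pos: [0.4172, 0.2819, 0.0785]
eef_rot: [0.0, 0.001, 1.0, 0.0]
wrist_force: [-0.2, 0.5, -0.4]
opening: 0.185
grasp_force: 59.0
[0.4172 0.2819 0.0785]
[287 231   6   4  21] [289.57142857 232.71428571] [-0.01568544 -0.03679245]
[277 233   4   3  10] [278.3 233.8] [ 0.01648854 -0.03049473]
```

```bash
python3 -m pendant '[[0,-0.6,0,0],[0,-1.2,0,0],[0,-1.8,0,0],[0,-2.4,0,0],[0,-3,0,0],[0,-3.6,0,0],[0,-4.2,0,0],[0,-4.8,0,0],[0,-5.4,0,0],[0,-6,0,0],[0,-6.6,0,0],[0,-7.2,0,0]]'; python3 -m pendant '[[0,-0.6,0,0],[0,-1.2,0,0],[0,-1.8,0,0],[0,-2.2,0,0],[0,-2.2,0,0],[0,-2.2,0,0],[0,-2.2,0,0]]'
python3 - <<'E'
from h import *
T=pose();print(T[:3,3].round(4))
for n in("side","scene"):
    im=imaging.camera(n); np.save(f"pics/{n}8.npy",im); c=cam(n); h=cv2.cvtColor(im,cv2.COLOR_RGB2HSV)
    br=cv2.inRange(h,(0,80,25),(15,255,190)); k,l,s,ct=cv2.connectedComponentsWithStats(br)
    for i in range(1,k):
        q=cast(c,[ct[i]],.08)[0,:2]-[.4955,.276]; q2=cast(c,[ct[i]],.015)[0,:2]-[.4955,.276]
        if s[i,4]>2 and np.all(np.abs(q)<.2): print(n,s[i],q.round(3),q2.round(3))
E
```

```text
time_s: 13.35
eef_pos: [0.4171, 0.2099, 0.0785]
eef_rot: [-0.0, 0.001, 1.0, -0.0]
wrist_force: [-0.4, 0.2, -0.5]
opening: 0.185
grasp_force: 59.0
time_s: 13.93
eef_pos: [0.4172, 0.1886, 0.0785]
eef_rot: [0.0, 0.001, 1.0, 0.0]
wrist_force: [0.7, -0.3, -1.1]
opening: 0.187
grasp_force: 59.0
[0.4172 0.1886 0.0785]
side [319 232   7  21  78] [-0.103  0.022] [-0.115 -0.107]
side [224 238   3   3   7] [ 0.165 -0.001] [ 0.187 -0.133]
scene [293 134  17  10  59] [0.178 0.132] [0.225 0.221]
scene [236 189   2   3   4] [-0.114 -0.039] [-0.09   0.037]
scene [331 189   2   2   4] [ 0.145 -0.151] [ 0.189 -0.083]
```

The cover is clear. I'll lift, carry the scraper back and hover, then check the trough before letting go.

```bash
python3 -m pendant '[[0,0,-2,0],[0,0,-4,0],[0,0,-6,0],[-1,-3,-6,0],[-2,-7,-6,0],[-3,-11,-6,0],[-4,-15,-6,0],[-5,-19,-6,0],[-5.8,-23,-6,0],[-5.8,-27,-6,0],[-5.8,-28.9,-6,0],[-5.8,-28.9,-6,0]]'; python3 -m pendant '[[0,0,2,0],[0,0,4,0],[0,0,6,0],[0,0,8,0],[0,0,10,0],[0,0,11,0],[0,0,11,0],[0,0,11,0]]'
python3 - <<'E'
from h import *
T=pose();print(T[:3,3].round(4))
A=[]
for n in("side","scene","wrist"):
    im=imaging.camera(n); c=cam(n,T); h=cv2.cvtColor(im,cv2.COLOR_RGB2HSV)
    p=proj(c,[[.4955,.158,.03]])[0]; print(n,p)
    x,y=p.astype(int); x=np.clip(x,40,520);y=np.clip(y,40,380);A.append(cv2.resize(im[y-35:y+35,x-35:x+35],(260,260),interpolation=cv2.INTER_CUBIC))
    br=cv2.inRange(h,(0,80,25),(15,255,190)); k,l,s,ct=cv2.connectedComponentsWithStats(br)
    for i in range(1,k):
        q2=cast(c,[ct[i]],.015)[0,:2]-[.4955,.276]
        if s[i,4]>2 and np.all(np.abs(q2)<.2): print(n,s[i],ct[i].round(1),q2.round(3))
cv2.imwrite("pics/t9.png",np.hstack(A)[:,:,::-1])
E
```

```text
time_s: 15.03
eef_pos: [0.4751, -0.1046, 0.1387]
eef_rot: [0.0, 0.003, 1.0, -0.001]
wrist_force: [1.0, 0.5, -1.2]
opening: 0.185
grasp_force: 59.1
time_s: 15.7
eef_pos: [0.4745, -0.0999, 0.0284]
eef_rot: [-0.001, 0.0, 1.0, 0.0]
wrist_force: [-0.1, -0.4, 0.2]
opening: 0.183
grasp_force: 59.1
[ 0.4745 -0.0999  0.0284]
side [284.40791691 236.06666471]
side [319 231   6  21  71] [321.6 241.1] [-0.115 -0.11 ]
side [224 238   3   3   7] [225. 239.] [ 0.187 -0.133]
scene [282.37173533 208.48885867]
scene [284 207   2   2   3] [284.3 207.7] [ 0.014 -0.102]
wrist [601.7324492  267.80651831]
```

View pics/t9.png

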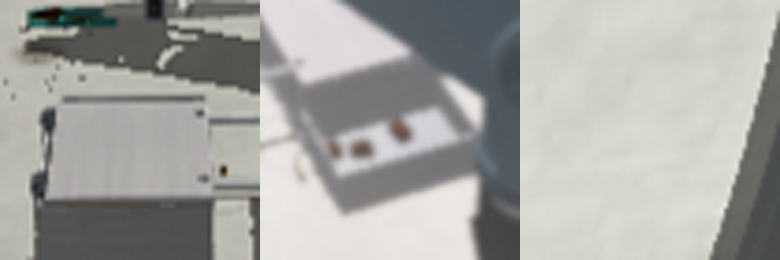

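The scene crop shows all three chips on the trough floor, at (335,148), (361,148) and (400,128) in the strip, and the cover is empty. I'll set the scraper down and release it.

```bash
python3 -m pendant '[[0,0,1,0],[0,0,1.8,0],[0,0,2.3,0],[0,0,2.6,0],[0,0,2.7,0],[0,0,2.7,0],[0,0,2.7,0]]'; python3 -m pendant '[[0,0,0,0],[0,0,0,0],[0,0,0,0],[0,0,0,0],[0,0,0,0]]' 0.4; python3 -m pendant '[[0,0,-2,0],[0,0,-5,0],[0,0,-9,0],[0,0,-13,0],[0,0,-17,0],[0,0,-20,0],[0,0,-20,0]]'
python3 - <<'E'
from h import *
c=cam("side");im=imaging.camera("side");g=cv2.inRange(cv2.cvtColor(im,cv2.COLOR_RGB2HSV),(75,90,30),(100,255,255)); g[:200]=0;g[225:]=0;g[:,:235]=0
p=np.argwhere(g>0)[:,::-1]; print(p.min(0),p.max(0),cast(c,[p.mean(0)],.005)); print(pose()[:3].round(4))
E
```

```text
time_s: 16.43
eef_pos: [0.4746, -0.1006, 0.0013]
eef_rot: [-0.0, 0.001, 1.0, 0.0]
wrist_force: [-0.3, -0.8, -0.8]
opening: 0.184
grasp_force: 59.1
time_s: 16.85
eef_pos: [0.4747, -0.1006, 0.0015]
eef_rot: [0.0, 0.001, 1.0, -0.0]
wrist_force: [0.5, -0.5, 0.7]
opening: 0.4
grasp_force: 0.0
time_s: 17.43
eef_pos: [0.4785, -0.1023, 0.2089]
eef_rot: [0.006, 0.001, 1.0, -0.003]
wrist_force: [1.3, -0.1, 0.3]
opening: 0.4
grasp_force: 0.0
[257 210] [397 215] [[ 0.54873306 -0.09139925  0.005     ]]
[[-1.      0.0014  0.0077  0.477 ]
 [ 0.0013  1.     -0.0037 -0.1017]
 [-0.0077 -0.0037 -1.      0.2056]]
```

```bash
python3 -m pendant '[[1,3,0,7],[2,7,0,14],[3,11,0,21],[4,15,0,28],[5,19,0,35],[6,23,0,42],[7,27,0,49],[8,31,0,56],[8.6,35,0,63],[8.6,37.9,0,70],[8.6,37.9,0,77],[8.6,37.9,0,84]]'; python3 -m pendant '[[0,0,0,6],[0,0,0,6],[0,0,0,6],[0,0,0,6]]'
cat > m2.py <<'E'
from h import *
np.set_printoptions(precision=4,suppress=True)
im,c=wshot("w9"); T=np.load("pics/w9_T.npy"); print(T, ctrl.get_obs()["q"])
h=cv2.cvtColor(im,cv2.COLOR_RGB2HSV); red=cv2.bitwise_or(cv2.inRange(h,(0,150,60),(6,255,255)),cv2.inRange(h,(172,150,60),(180,255,255)))
k,l,s,_=cv2.connectedComponentsWithStats(red)
for i in range(1,k):
    if s[i,4]>100:
        P=cast(c,np.argwhere(l==i)[:,::-1],.07)[:,:2]; r=cv2.minAreaRect(P.astype(np.float32)); print(s[i],r)
E
python3 m2.py
```

```text
time_s: 18.48
eef_pos: [0.3872, 0.2824, 0.1999]
eef_rot: [-0.001, 0.612, 0.791, -0.0]
wrist_force: [-0.3, -0.7, 0.7]
opening: 0.398
grasp_force: 0.0
time_s: 18.82
eef_pos: [0.3889, 0.278, 0.2006]
eef_rot: [-0.0, 0.651, 0.759, -0.001]
wrist_force: [0.4, -0.5, -0.8]
opening: 0.403
grasp_force: 0.0
[[-0.1533  0.9882 -0.0014  0.3889]
 [ 0.9882  0.1533 -0.0006  0.278 ]
 [-0.0004 -0.0015 -1.      0.2006]
 [ 0.      0.      0.      1.    ]] [ 0.3715 -0.0086  1.8739 -0.      1.2773  0.2184]
[542  63  18  56 426] ((0.6684045791625977, 0.4517362415790558), (0.032106492668390274, 0.06109274551272392), 8.760279655456543)
[ 263  136   29  131 1257] ((0.39097750186920166, 0.27495619654655457), (0.11955242604017258, 0.008884084410965443), 89.37083435058594)
```

```bash
python3 -m pendant '[[-0.2,0.2,0,6],[-0.2,0.2,2,9.4],[-0.2,0.2,5,9.4],[-0.2,0.2,8,9.4],[-0.2,0.2,9,9.4],[-0.2,0.2,9,9.4],[-0.2,0.2,9,9.4]]' 0.35; python3 m2.py; python3 -m pendant '[[0,0,1,0],[0,0,2,0],[0,0,3,0],[0,0,4,0],[0,0,5,0],[0,0,5.3,0],[0,0,5.3,0],[0,0,5.3,0]]'
```

```text
time_s: 19.45
eef_pos: [0.3917, 0.2766, 0.1118]
eef_rot: [-0.0, 0.712, 0.703, -0.0]
wrist_force: [0.3, 0.1, -0.3]
opening: 0.351
grasp_force: 0.0
[[ 0.0125  0.9999 -0.0006  0.3917]
 [ 0.9999 -0.0125 -0.0002  0.2766]
 [-0.0002 -0.0006 -1.      0.1118]
 [ 0.      0.      0.      1.    ]] [ 0.3668  0.1156  1.9421 -0.      1.0822  0.3793]
[ 265  138   16  183 2602] ((0.39066600799560547, 0.2748861312866211), (0.11993224173784256, 0.008815601468086243), 89.53422546386719)
time_s: 20.17
eef_pos: [0.3913, 0.2768, 0.0581]
eef_rot: [-0.0, 0.712, 0.703, -0.0]
wrist_force: [0.2, -1.1, -0.1]
opening: 0.35
grasp_force: 0.0
```

```bash
python3 -m pendant '[[0,0,0,0],[0,0,0,0],[0,0,0,0],[0,0,0,0],[0,0,0,0],[0,0,0,0]]' 0; python3 - <<'E'
import numpy as np
L=np.hypot(.172,.002); 
for a in np.arange(0,1.5709,np.pi/2/30):
    x=.172*(1-np.cos(a))-.002*np.sin(a)*1; z=.172*np.sin(a)+.002*(1-np.cos(a))
    # bar rel hinge (-.172,-.002) rotated up by a
    print(round(a,3),round(x*100,2),round(-z*100,2))
E
```

```text
time_s: 20.67
eef_pos: [0.3905, 0.277, 0.059]
eef_rot: [-0.001, 0.711, 0.703, -0.001]
wrist_force: [-5.3, -0.1, 5.0]
opening: 0.088
grasp_force: 58.6
0.0 0.0 -0.0
0.052 0.01 -0.9
0.105 0.07 -1.8
0.157 0.18 -2.69
0.209 0.33 -3.58
0.262 0.53 -4.46
0.314 0.78 -5.32
0.367 1.07 -6.18
0.419 1.41 -7.01
0.471 1.78 -7.83
0.524 2.2 -8.63
0.576 2.67 -9.4
0.628 3.17 -10.15
0.681 3.71 -10.87
0.733 4.28 -11.56
0.785 4.9 -12.22
0.838 5.54 -12.85
0.89 6.22 -13.44
0.942 6.93 -14.0
0.995 7.66 -14.52
1.047 8.43 -15.0
1.1 9.21 -15.43
1.152 10.02 -15.83
1.204 10.85 -16.19
1.257 11.69 -16.5
1.309 12.56 -16.76
1.361 13.43 -16.98
1.414 14.31 -17.16
1.466 15.2 -17.28
1.518 16.1 -17.37
1.571 17.0 -17.4
```

The bar is gripped at 58 N. I'll swing the cover up along the arc at about 0.6 rad/s.

```bash
python3 -m pendant '[[0,0.01,-0.5,0],[0,0.05,-1.3,0],[0,0.13,-2.2,0],[0,0.25,-3.1,0],[0,0.43,-4,0],[0,0.65,-4.9,0],[0,0.92,-5.75,0],[0,1.24,-6.6,0],[0,1.59,-7.42,0],[0,2.0,-8.23,0],[0,2.43,-9.01,0],[0,2.9,-9.78,0]]'
python3 - <<'E'
from h import *
T=pose(); print(T[:3,3], ctrl.get_obs()["grasp_force"])
E
```

```text
time_s: 21.67
eef_pos: [0.4183, 0.2768, 0.1572]
eef_rot: [-0.002, 0.711, 0.703, -0.002]
wrist_force: [-12.4, 2.4, 6.3]
opening: 0.087
grasp_force: 58.7
[0.41826637 0.27676325 0.15720344] 58.661929965019226
```

```bash
python3 -m pendant '[[0,0.54,-0.74,0],[0,1.09,-1.44,0],[0,1.69,-2.11,0],[0,2.32,-2.76,0],[0,2.98,-3.37,0],[0,3.67,-3.94,0],[0,4.39,-4.48,0],[0,5.14,-4.98,0],[0,5.92,-5.44,0],[0,6.71,-5.85,0],[0,7.53,-6.23,0],[0,8.37,-6.57,0]]'
```

```text
time_s: 22.67
eef_pos: [0.5049, 0.2761, 0.2257]
eef_rot: [0.0, 0.711, 0.703, 0.002]
wrist_force: [-5.6, 3.3, 7.3]
opening: 0.087
grasp_force: 61.1
```

```bash
python3 -m pendant '[[0,0.7,-0.24,0],[0,1.4,-0.44,0],[0,2.1,-0.62,0],[0,2.8,-0.77,0],[0,3.5,-0.88,0],[0,4.1,-0.95,0],[0,4.7,-1.01,0],[0,5.2,-1.04,0],[0,5.5,-1.05,0],[0,5.7,-1.05,0],[0,5.7,-1.05,0],[0,5.7,-1.05,0]]'
cat > m3.py <<'E'
from h import *
np.set_printoptions(precision=4,suppress=True)
T=pose(); print(T,ctrl.get_obs()["wrist_force"])
def red(im):
    h=cv2.cvtColor(im,cv2.COLOR_RGB2HSV); return cv2.bitwise_or(cv2.inRange(h,(0,150,60),(6,255,255)),cv2.inRange(h,(172,150,60),(180,255,255)))
for n in("side","scene","wrist"):
    im=imaging.camera(n); c=cam(n,T); k,l,s,ct=cv2.connectedComponentsWithStats(red(im)); print(n,"pred bar",proj(c,[[.5605,.276+d,.244] for d in(-.055,0,.055)]).round(1).tolist())
    for i in range(1,k):
        if s[i,4]>8: print(s[i],ct[i],cast(c,[ct[i]],.244)[0])
E
python3 m3.py
```

```text
time_s: 23.67
eef_pos: [0.5622, 0.2756, 0.2338]
eef_rot: [0.0, 0.711, 0.703, 0.002]
wrist_force: [-1.1, 5.9, 4.0]
opening: 0.086
grasp_force: 63.5
[[ 0.0123  0.9999  0.0027  0.5622]
 [ 0.9999 -0.0123  0.0019  0.2756]
 [ 0.0019  0.0026 -1.      0.2338]
 [ 0.      0.      0.      1.    ]] [-1.0865  5.8791  3.9907]
side pred bar [[259.6, 176.4], [258.5, 182.8], [257.2, 189.9]]
[222 162   3  10  17] [222.7647 167.    ] [0.6754 0.1254 0.244 ]
[255 177   4  14  37] [256.9189 184.3243] [0.5638 0.2881 0.244 ]
[183 282  24  17 141] [196.7021 290.1915] [0.6246 0.7821 0.244 ]
scene pred bar [[295.0, 132.1], [286.7, 122.8], [279.0, 114.0]]
wrist pred bar [[272.6, 363.1], [270.6, 273.0], [268.4, 150.6]]
[385   0  42  49 537] [398.527   29.1564] [0.6169 0.3853 0.244 ]
[406   0  18   4  44] [416.5909   1.    ] [0.6267 0.4006 0.244 ]
[ 263  144   24  205 3980] [275.1063 239.9364] [0.5628 0.2921 0.244 ]
[368 262   6   7  18] [370.2778 265.    ] [0.6069 0.2786 0.244 ]
```

The bar stands at x = 0.5625, which is an angle of about 1.58 rad. I'll let it settle and then hand in.

```bash
python3 -m pendant '[[0,0,0,0],[0,0,0,0],[0,0,0,0],[0,0,0,0],[0,0,0,0],[0,0,0,0],[0,0,0,0],[0,0,0,0]]' && python3 -c "
from bench import workorder; print(workorder.hand_in())"
```

```text
time_s: 24.48
eef_pos: [0.5621, 0.2756, 0.2338]
eef_rot: [0.0, 0.711, 0.703, 0.002]
wrist_force: [-0.5, 5.2, 3.2]
opening: 0.086
grasp_force: 63.5
the job is handed in; nothing more can be done
None
```

I handed the job in at 24.5 s, with no verdict returned: all three chips are in the trough, the scraper is on the worktop and released, and the cover is gripped by its bar, standing still at about 1.58 rad.

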